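Flip the stock tags to match the bins

ROBOT

A 6-joint arm with a two-finger parallel gripper is mounted at the origin on a cart in front of the work surface, level with it; the furniture and walls round the work are solid. World frame = base frame: x ahead of the robot, y to its left, z up, the work surface at z = 0. Lengths are in mm, angles in degrees, forces in N, time in s.
With the tool pointing down it reaches from about 300 to 850 mm from the base axis. Payload 4.2 kg.
Tool frame: the origin (TCP) lies at the very end of the fingers, on their centre line; the grasp point (between the pads) lies 19 mm behind it (env.grasp_offset is the distance from the TCP to the grasp point, in mm); z points along the fingers, y is the line along which they close (so a half turn about z gives the same grasp; the last joint's range is limited). The gripper opens to 91 mm and grips with 3 to 60 N. Pads are 32 mm wide; open, the fingers measure 118 mm over their backs; the gripper's body (76 mm by 178 mm) begins 60 mm behind the grasp point.
Start: joints at [-66.52, 18.312, 89.639, -0, 72.044, -1.146], TCP at [239.601, -522.718, 213.976] pointing down, gripper open.
Joint ranges: [-177.97, 177.97], [-48.28, 115.42], [12.27, 149.76], [-77.06, 257.06], [2.81, 150.46], [-146.56, 146.56]. Speed limits (degrees/s): [147.25, 147.25, 180, 180, 180, 180].

INTERFACE

Orientations are given as [roll, pitch, yaw] about the fixed x, y, z axes, in that order (R = Rz(yaw) Ry(pitch) Rx(roll)).
In Python, from workcell import env, eyes gives the robot as it stands.
- The arm moves only by the tool send_rows, never from a script. Its arguments are lists of equal length, an entry for each row: "grip": the opening, from -1 (shut) to 1 (fully open), so that 0 is half open; "xyz": the shift along the world's x, y, z in m, a list of three; "yaw": the turn about the world's z in degrees. A call has 1 to 8 rows; each row is the pose to reach, as a shift and turn from the pose commanded when the call began; what a row does not reach only later rows make up. A row lasts 1/12 s, in which the tool goes at most 41.7 mm and 7.16 degrees, less where a joint would pass 70% of its speed; a pose out of reach is approached as far as the arm can. A call with a gripper value outside its range is refused whole. The fingers move at their own pace and stop on an object; "grip_force" is the grip in N (left out, the last holds). Time passes only in rows, so rows that repeat a pose let the fingers close. It gives the time, the measured TCP pose, the force, the opening and the grip force at its end, in the units of the state.
- env.state(): the state, without advancing time (a new reading comes with each control period).
- eyes.grab_frame(name): name is "scene" or "top"; returns a dict with "frame" (480x640x3 uint8, red, green, blue), "fx", "fy", "cx", "cy" (pixels), "pose" (4x4, takes a point from camera to world coordinates). Camera axes: x right, y down, z forward; pixel columns grow to the right and rows downward; lengths in mm; the calibration is good to about 2 mm. A picture is of the moment at which its call begins. There is no depth.
- env.job_done(): hands the job in; it is judged then, once.
The state is a dict: "time_s": time; "qpos": joint angles; "qvel": joint speeds; "effort": joint torques, N m; "ee_pos": TCP position; "ee_rot": TCP orientation; "force": force on the tool from outside, world axes, zero at the start; "torque": the same for the moment, N m; "gripper_width": finger opening in mm; "gripper_force": force on a finger pad.
Only numpy, scipy, OpenCV 4.12 (cv2) and the standard library are available. Lean on these libraries where they do the work, as an engineer would, in place of code of your own. Each camera call takes 0.05 s, during which the arm holds its last target. There are 200 camera calls.

TASK

Each stock bin on the board has a page-like tag on an upright pin in front of it, red on one face and green on the other. Push the tags round with a fingertip until only the full bins show green to the robot's side and the bins that are empty or nearly empty show red, every tag swung right home against its stop. Push the tags gently, do not pinch them between the fingers, and leave the loose things on the bench where they are.

Things in the scene. Friction and masses are not known exactly. Their poses are not given: they have to be found in the camera images.
- board: Fixed plywood board on the bench, 215 x 450 x 12 mm, turned by up to 0.22 rad. y runs along the row, -x is its front (robot's side). Origin at bench height. In its frame the tag pins stand at x = -90, y = -157.5, -52.5, 52.5, 157.5 mm; the bins' centres at x = +35 mm and the same y: each bin is 125 mm straight behind its own tag.
- full_bin_1_floor (a point): Fixed blue open stock bin, 80 x 90 mm, 60 mm tall, rim 72 mm above the bench (heaped contents up to 95 mm). FULL: heaped to the rim with buckles. Point: centre of its inner floor. Which place on the board it has differs from start to start.
- full_bin_2_floor (a point): Fixed blue open stock bin, 80 x 90 mm, 60 mm tall, rim 72 mm above the bench (heaped contents up to 95 mm). FULL: heaped to the rim with brass buckles and steel rings. Point: centre of its inner floor. Which place on the board it has differs from start to start.
- low_bin_1_floor (a point): Fixed blue open stock bin, 80 x 90 mm, 60 mm tall, rim 72 mm above the bench (heaped contents up to 95 mm). NOT full: empty. Point: centre of its inner floor. Which place on the board it has differs from start to start.
- low_bin_2_floor (a point): Fixed blue open stock bin, 80 x 90 mm, 60 mm tall, rim 72 mm above the bench (heaped contents up to 95 mm). NOT full: a single buckle at the bottom. Point: centre of its inner floor. Which place on the board it has differs from start to start.
- tag_1_pin (a point): Axis of the upright pin of tag_1 (fixed steel stand, foot 30 x 34 x 5 mm, pin top 96 mm above the bench), at the half height of the page, 65 mm above the bench. This tag belongs to the bin 125 mm straight behind it (toward the board's +x). Which place on the board it has differs from start to start.
- tag_1 (a joint): Page on the pin: plate 5 mm thick, 42 to 88 mm above the bench, reaching 40 mm from the pin. 0: lies along board -y, RED face to the robot's side; pi/2: points to board -x; pi: along board +y, GREEN face to the robot's side. Stops at 0 and pi, turns only through the robot's side, friction 0.02 N m, stays where left. Behind it 80 mm are open up to the bin.
- tag_1_edge (a point): Middle of the free upright edge of the page of tag_1, 40 mm from its pin, 65 mm above the bench.
- tag_2_pin (a point): Axis of the upright pin of tag_2 (fixed steel stand, foot 30 x 34 x 5 mm, pin top 96 mm above the bench), at the half height of the page, 65 mm above the bench. This tag belongs to the bin 125 mm straight behind it (toward the board's +x). Which place on the board it has differs from start to start.
- tag_2 (a joint): Page on the pin: plate 5 mm thick, 42 to 88 mm above the bench, reaching 40 mm from the pin. 0: lies along board -y, RED face to the robot's side; pi/2: points to board -x; pi: along board +y, GREEN face to the robot's side. Stops at 0 and pi, turns only through the robot's side, friction 0.02 N m, stays where left. Behind it 80 mm are open up to the bin.
- tag_2_edge (a point): Middle of the free upright edge of the page of tag_2, 40 mm from its pin, 65 mm above the bench.
- tag_3_pin (a point): Axis of the upright pin of tag_3 (fixed steel stand, foot 30 x 34 x 5 mm, pin top 96 mm above the bench), at the half height of the page, 65 mm above the bench. This tag belongs to the bin 125 mm straight behind it (toward the board's +x). Which place on the board it has differs from start to start.
- tag_3 (a joint): Page on the pin: plate 5 mm thick, 42 to 88 mm above the bench, reaching 40 mm from the pin. 0: lies along board -y, RED face to the robot's side; pi/2: points to board -x; pi: along board +y, GREEN face to the robot's side. Stops at 0 and pi, turns only through the robot's side, friction 0.02 N m, stays where left. Behind it 80 mm are open up to the bin.
- tag_3_edge (a point): Middle of the free upright edge of the page of tag_3, 40 mm from its pin, 65 mm above the bench.
- tag_4_pin (a point): Axis of the upright pin of tag_4 (fixed steel stand, foot 30 x 34 x 5 mm, pin top 96 mm above the bench), at the half height of the page, 65 mm above the bench. This tag belongs to the bin 125 mm straight behind it (toward the board's +x). Which place on the board it has differs from start to start.
- tag_4 (a joint): Page on the pin: plate 5 mm thick, 42 to 88 mm above the bench, reaching 40 mm from the pin. 0: lies along board -y, RED face to the robot's side; pi/2: points to board -x; pi: along board +y, GREEN face to the robot's side. Stops at 0 and pi, turns only through the robot's side, friction 0.02 N m, stays where left. Behind it 80 mm are open up to the bin.
- tag_4_edge (a point): Middle of the free upright edge of the page of tag_4, 40 mm from its pin, 65 mm above the bench.
- thread_spool: Loose waxed-thread spool, brown, 42 x 65 x 55 mm with its loose thread end, standing on the bench in front of the board; leave it alone. Origin at its underside.
- wax_block: Loose wax block, 32 x 46 x 18 mm, standing on the bench in front of the board; leave it alone. Origin at its underside.
- tape_measure: Loose tape measure, black, 58 x 74 x 29 mm, standing on the bench in front of the board; leave it alone. Origin at its underside.

How it is judged:
By the outcome, as a careful person would: the job done as asked, in the order asked, and still so for the second after the job is handed in, with the robot touching nothing.
It also fails if it takes over 61 s, if anything falls off the work surface, if the arm or the gripper's body presses on something with over 40 N, if the wrist force passes 120 N, or if a joint passes its speed limit or range.

## Working session

There is one attempt and no reset: what is moved stays moved. The work goes in short steps, Python scripts to look and compute and a tool call to move; the robot and the scene stay as the last step left them, time stands still between calls to the robot, and variables do not carry over. Pictures are saved under pics/ and viewed, at most 10 in all, crops included, and the job is handed in when it is done.

Besides the shell and the picture viewer there is one more tool, called after "Request:" as name(argument=value, ...), one argument or row to a line, values as JSON. send_rows: Moves the arm, as the interface text tells. Its arguments: {"type":"object","properties":{"grip":{"type":"array"},"xyz":{"type":"array"},"yaw":{"type":"array"},"grip_force":{"type":"number"}},"required":["grip","xyz","yaw"]}

```bash
mkdir -p pics
python3 - <<'E'
from workcell import env, eyes
import cv2
for n in("scene","top"):
    d=eyes.grab_frame(n); cv2.imwrite(f"pics/{n}0.png",cv2.cvtColor(d["frame"],cv2.COLOR_RGB2BGR))
    print(n,d["fx"],d["fy"],d["cx"],d["cy"],d["pose"].round(3).tolist())
s=env.state();print(s["time_s"],s["ee_pos"],s["ee_rot"],s["gripper_width"])
E
```

```text
scene 460.5410215327784 460.5410215327784 319.7749200554845 245.46650489927447 [[-0.728, -0.479, 0.491, -3.405], [-0.686, 0.516, -0.514, 474.549], [-0.007, -0.711, -0.703, 819.219], [0.0, 0.0, 0.0, 1.0]]
top 542.7035225392965 542.7035225392965 317.2640774167619 247.21601460796245 [[0.028, -0.984, 0.175, 375.09], [-1.0, -0.026, 0.016, -97.634], [-0.011, -0.176, -0.984, 1102.493], [0.0, 0.0, 0.0, 1.0]]
0.1 [ 239.38436989 -522.27891496  213.19396229] [-1.79905765e+02 -6.49361363e-04  2.46222311e+01] 91.07283498447329
```

View pics/top0.png

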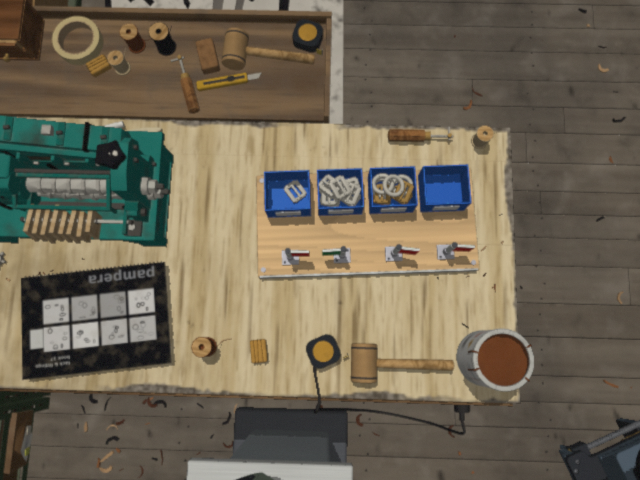

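View pics/scene0.png

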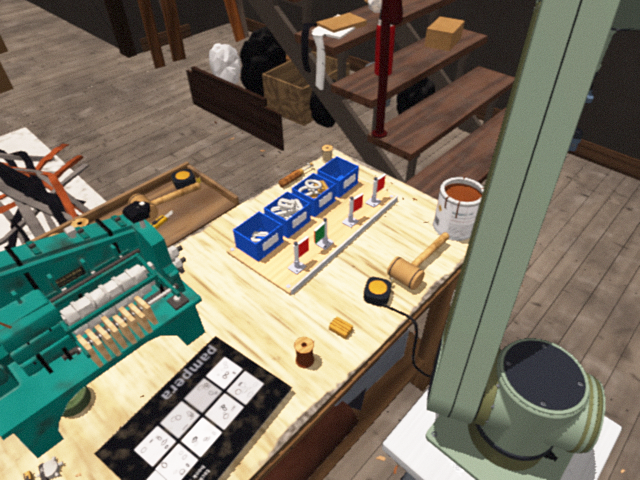

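The top view shows the bins at x px 289, 340, 392 and 444: one buckle, full, full, empty. The tags look red, green, red, red, so I'll enlarge them to check their angles.

Run:
```python
import cv2,numpy as np
a=cv2.imread("pics/top0.png")[225:285,250:485]; b=cv2.imread("pics/scene0.png")[165:280,280:400]
a=cv2.resize(a,(799,204),interpolation=cv2.INTER_CUBIC);b=cv2.resize(b,None,fx=3.4,fy=3.4,interpolation=cv2.INTER_CUBIC)
c=np.zeros((204+b.shape[0],799,3),np.uint8);c[:204]=a;c[204:,:b.shape[1]]=b
cv2.imwrite("pics/c1.png",c[:600])
```

```text
(no output)
```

View pics/c1.png

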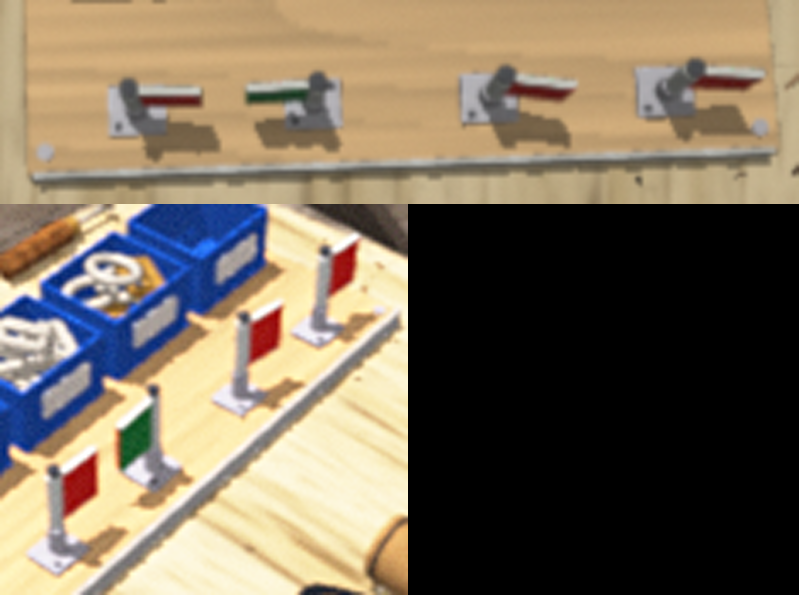

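```bash
cat > h.py <<'E'
import numpy as np
def px(d,u,v,z):
    T=np.array(d["pose"]);r=T[:3,:3]@[(u-d["cx"])/d["fx"],(v-d["cy"])/d["fy"],1]
    return T[:3,3]+r*(z-T[2,3])/r[2]
E
python3 - <<'E'
from h import *; from workcell import eyes
d=eyes.grab_frame("top")
f=lambda u,v,z:px(d,250+u/3.4,225+v/3.4,z)[:2]
P=np.array([f(u,v,96) for u,v in[(128,87),(318,82),(506,75),(696,67)]])
e=[f(203,90,88),f(246,88,88),f(577,83,88),f(766,73,88)]
print(P.round(1)); c=np.polyfit(P[:,1],P[:,0],1); print("board yaw",np.degrees(-np.arctan(c[0])))
y=-np.arctan(c[0])
R=np.array([[np.cos(y),-np.sin(y)],[np.sin(y),np.cos(y)]])
print("spacing",np.diff(P@R,axis=0).round(1))
for p,q in zip(P,e):
    v=R.T@(q-p); print(q.round(1),np.hypot(*v).round(1),"theta",np.degrees(np.arctan2(-v[0],-v[1])).round(1))
a,b=f(35,176,12),f(777,152,12);print("edge yaw",a,b,np.degrees(np.arctan2(-(a-b)[0],(a-b)[1])))
E
```

```text
[[ 546.4  -25.7]
 [ 551.9 -130.8]
 [ 558.6 -234.6]
 [ 565.8 -339.5]]
board yaw 3.561672741768622
spacing [[  -1.  -105.2]
 [   0.2 -104. ]
 [   0.7 -105.1]]
[547.1 -67. ] 41.4 theta 2.5
[548.9 -91. ] 39.9 theta 179.2
[ 556.5 -275.2] 40.6 theta 6.4
[ 564.9 -380.2] 40.7 theta 4.8
edge yaw [505.46569989  33.67586899] [ 531.6238616 -406.7613803] 3.3988809741319557
```

```bash
cat >> h.py <<'E'
Y=np.radians(3.5); R=np.array([[np.cos(Y),-np.sin(Y)],[np.sin(Y),np.cos(Y)]])
PIN=np.array([[545.9,-25.7],[552.3,-130.5],[558.8,-235.2],[565.2,-340]])
def w(i,x,y): return (PIN[i]+R@[x,y]).round(1)
E
python3 - <<'E'
from h import *
a,b,r=16,14,28
print("behind3",w(2,42,-30))
for th in range(0,181,15):
    t=np.radians(th);u=np.array([-np.sin(t),-np.cos(t)]);v=np.array([-np.cos(t),np.sin(t)])
    c=r*u-(2.5+a*abs(v[0])+b*abs(v[1]))*v
    print(th,w(2,*c),w(2,*c)-w(2,42,-30))
for i,s in((2,1),(1,1),(0,-1),(3,-1)): print("press",i,w(i,-40,s*28),w(i,-18.5,s*28))
E
```

```text
behind3 [ 602.6 -262.6]
0 [ 579. -262.] [-23.6   0.6]
15 [ 574.4 -266.9] [-28.2  -4.3]
30 [ 567.2 -270.7] [-35.4  -8.1]
45 [ 558.  -271.9] [-44.6  -9.3]
60 [ 547.9 -269.5] [-54.7  -6.9]
75 [ 538.6 -263.2] [-64.   -0.6]
90 [ 531.9 -253.4] [-70.7   9.2]
105 [ 527.3 -249.4] [-75.3  13.2]
120 [ 523.6 -243. ] [-79.   19.6]
135 [ 522.1 -234.4] [-80.5  28.2]
150 [ 523.9 -224.7] [-78.7  37.9]
165 [ 529.5 -215.5] [-73.1  47.1]
180 [ 538.6 -208.4] [-64.   54.2]
press 2 [ 517.2 -209.7] [ 538.6 -208.4]
press 1 [ 510.7 -105. ] [ 532.1 -103.7]
press 0 [507.7 -56.1] [529.1 -54.8]
press 3 [ 527.  -370.4] [ 548.4 -369.1]
```

Request:
send_rows(
  grip=[-1, -1, -1, -1, -1, -1, -1, -1],
  xyz=[
    [0, 0, 0.03],
    [0.03, 0.02, 0.05],
    [0.06, 0.04, 0.05],
    [0.09, 0.06, 0.05],
    [0.12, 0.08, 0.05],
    [0.15, 0.1, 0.05],
    [0.18, 0.12, 0.05],
    [0.21, 0.14, 0.05],
  ],
  yaw=[0, -5, -10, -15, -20, -21, -21, -21],
)

```text
time_s: 0.82
ee_pos: [450.7, -381.4, 263.8]
ee_rot: [-180.0, 0.0, 3.6]
force: [-0.5, 0.2, -0.5]
gripper_width: 40.7
gripper_force: 0.0
```

Request:
send_rows(
  grip=[-1, -1, -1, -1, -1, -1, -1, -1],
  xyz=[
    [0.03, 0.024, 0],
    [0.06, 0.047, 0],
    [0.09, 0.07, 0],
    [0.12, 0.094, -0.02],
    [0.152, 0.119, -0.05],
    [0.152, 0.119, -0.09],
    [0.152, 0.119, -0.13],
    [0.152, 0.119, -0.144],
  ],
  yaw=[0, 0, 0, 0, 0, 0, 0, 0],
)

```text
time_s: 1.48
ee_pos: [599.1, -261.1, 113.5]
ee_rot: [-179.7, 0.5, 3.7]
force: [-0.8, -0.1, -0.9]
gripper_width: 0.2
gripper_force: 0.0
```

Run:
```python
from workcell import env, eyes
import cv2,numpy as np
o=[]
for n,(r0,c0,H,W) in(("top",(170,240,130,260)),("scene",(130,220,180,260))):
    f=cv2.cvtColor(eyes.grab_frame(n)["frame"],cv2.COLOR_RGB2BGR)[r0:r0+H,c0:c0+W]
    o.append(cv2.resize(f,None,fx=1.9,fy=1.9,interpolation=cv2.INTER_CUBIC))
cv2.imwrite("pics/c2.png",np.vstack(o)); s=env.state();print(s["ee_pos"],s["gripper_width"])
```

```text
[ 598.89577494 -262.0539945   114.90476246] 0.4332879577579732
```

View pics/c2.png

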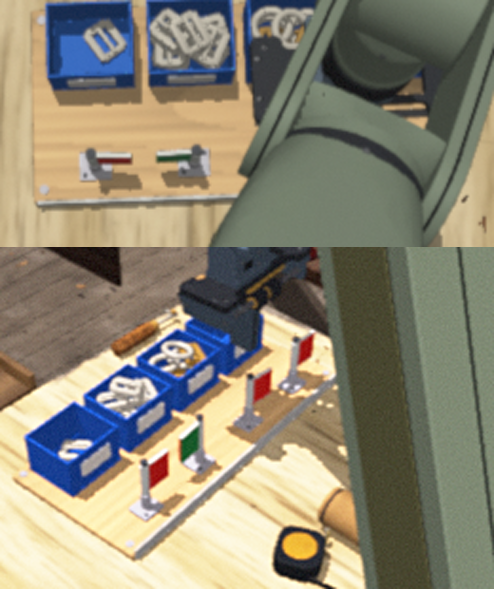

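Request:
send_rows(
  grip=[-1, -1, -1, -1, -1],
  xyz=[
    [0, 0, -0.015],
    [0, 0, -0.03],
    [0, 0, -0.045],
    [0, 0, -0.06],
    [0, 0, -0.06],
  ],
  yaw=[0, 0, 0, 0, 0],
)

```text
time_s: 2.0
ee_pos: [600.8, -263.7, 59.1]
ee_rot: [-179.9, 0.1, 3.6]
force: [-0.6, 0.3, -0.9]
gripper_width: 0.3
gripper_force: 0.0
```

Request:
send_rows(
  grip=[-1, -1, -1, -1, -1, -1, -1, -1],
  xyz=[
    [-0.01, 0.001, 0],
    [-0.019, 0.001, 0],
    [-0.027, -0.003, 0],
    [-0.034, -0.007, 0],
    [-0.039, -0.008, 0],
    [-0.044, -0.008, 0],
    [-0.049, -0.007, 0],
    [-0.054, -0.006, 0],
  ],
  yaw=[0, 0, 0, 0, 0, 0, 0, 0],
)

```text
time_s: 2.67
ee_pos: [547.1, -269.8, 60.1]
ee_rot: [180.0, -0.0, 3.6]
force: [1.3, -1.3, -0.2]
gripper_width: 0.8
gripper_force: 0.2
```

Request:
send_rows(
  grip=[-1, -1, -1, -1, -1, -1, -1, -1],
  xyz=[
    [-0.005, 0.003, 0],
    [-0.009, 0.006, 0],
    [-0.016, 0.016, 0],
    [-0.021, 0.02, 0],
    [-0.025, 0.026, 0],
    [-0.026, 0.03, 0],
    [-0.026, 0.035, 0],
    [-0.024, 0.044, 0],
  ],
  yaw=[0, 0, 0, 0, 0, 0, 0, 0],
)

```text
time_s: 3.33
ee_pos: [523.5, -225.7, 60.0]
ee_rot: [180.0, 0.0, 3.6]
force: [-0.5, -1.0, -0.2]
gripper_width: 0.4
gripper_force: 0.4
```

Request:
send_rows(
  grip=[-1, -1, -1, -1, -1, -1, -1],
  xyz=[
    [0.003, 0.005, 0],
    [0.006, 0.01, 0],
    [0.01, 0.014, 0],
    [0.013, 0.017, 0],
    [0.015, 0.017, 0],
    [0.017, 0.017, 0],
    [0.017, 0.017, 0],
  ],
  yaw=[0, 0, 0, 0, 0, 0, 0],
)

```text
time_s: 3.92
ee_pos: [540.7, -208.6, 59.8]
ee_rot: [-180.0, 0.0, 3.6]
force: [-0.6, 0.2, 0.2]
gripper_width: 0.5
gripper_force: 0.3
```

Request:
send_rows(
  grip=[-1, -1, -1],
  xyz=[
    [0.001, 0, 0],
    [0.002, 0, 0],
    [0.002, 0, 0],
  ],
  yaw=[0, 0, 0],
)

```text
time_s: 4.17
ee_pos: [540.9, -208.6, 59.8]
ee_rot: [-179.9, 0.2, 3.6]
force: [-4.7, 0.6, 2.7]
gripper_width: 0.3
gripper_force: 2.5
```

Request:
send_rows(
  grip=[-1, -1, -1],
  xyz=[
    [0.001, 0, 0],
    [0.002, 0, 0],
    [0.002, 0, 0],
  ],
  yaw=[0, 0, 0],
)

```text
time_s: 4.42
ee_pos: [541.0, -208.5, 59.8]
ee_rot: [-179.9, 0.4, 3.6]
force: [-10.0, -0.4, 5.3]
gripper_width: 0.3
gripper_force: 4.7
```

Request:
send_rows(
  grip=[-1, -1, -1, -1, -1, -1, -1, -1],
  xyz=[
    [-0.015, 0, 0],
    [-0.033, 0, 0],
    [-0.036, 0.035, 0],
    [-0.036, 0.07, 0],
    [-0.036, 0.104, 0],
    [-0.03, 0.104, 0],
    [-0.022, 0.104, 0],
    [-0.016, 0.104, 0],
  ],
  yaw=[0, 0, 0, 0, 0, 0, 0, 0],
)

```text
time_s: 5.08
ee_pos: [530.5, -105.3, 60.4]
ee_rot: [179.9, -0.1, 3.7]
force: [-0.0, -0.5, -0.8]
gripper_width: 0.6
gripper_force: 0.0
```

Request:
send_rows(
  grip=[-1, -1, -1, -1, -1],
  xyz=[
    [0.002, 0, 0],
    [0.004, 0, 0],
    [0.006, 0, 0],
    [0.007, 0, 0],
    [0.007, 0, 0],
  ],
  yaw=[0, 0, 0, 0, 0],
)

```text
time_s: 5.5
ee_pos: [534.4, -105.5, 59.6]
ee_rot: [180.0, 0.2, 3.6]
force: [-3.8, -2.4, 0.3]
gripper_width: 0.4
gripper_force: 1.6
```

Request:
send_rows(
  grip=[-1, -1, -1, -1, -1, -1, -1, -1],
  xyz=[
    [-0.015, 0, 0],
    [-0.028, 0, 0],
    [-0.028, 0.025, 0],
    [-0.028, 0.05, 0],
    [-0.022, 0.05, 0],
    [-0.015, 0.05, 0],
    [-0.009, 0.05, 0],
    [-0.009, 0.05, 0],
  ],
  yaw=[0, 0, 0, 0, 0, 0, 0, 0],
)

```text
time_s: 6.17
ee_pos: [528.8, -55.4, 60.2]
ee_rot: [180.0, -0.1, 3.6]
force: [0.4, -0.9, -0.5]
gripper_width: 0.4
gripper_force: 0.0
```

Request:
send_rows(
  grip=[-1, -1, -1, -1, -1],
  xyz=[
    [0.002, 0, 0],
    [0.004, 0, 0],
    [0.006, 0, 0],
    [0.007, 0, 0],
    [0.007, 0, 0],
  ],
  yaw=[0, 0, 0, 0, 0],
)

```text
time_s: 6.58
ee_pos: [531.4, -55.3, 59.6]
ee_rot: [180.0, 0.3, 3.6]
force: [-4.8, -2.6, 2.8]
gripper_width: 0.1
gripper_force: 2.6
```

Request:
send_rows(
  grip=[-1, -1, -1, -1, -1, -1, -1, -1],
  xyz=[
    [-0.015, 0, 0],
    [-0.03, 0, 0],
    [-0.03, -0.035, 0],
    [-0.028, -0.07, 0],
    [-0.026, -0.105, 0],
    [-0.024, -0.14, 0],
    [-0.022, -0.175, 0],
    [-0.02, -0.21, 0],
  ],
  yaw=[0, 0, 0, 0, 0, 0, 0, 0],
)

```text
time_s: 7.25
ee_pos: [513.7, -266.7, 60.1]
ee_rot: [180.0, -0.1, 3.6]
force: [-0.0, 0.5, -0.1]
gripper_width: 0.1
gripper_force: 0.0
```

Request:
send_rows(
  grip=[-1, -1, -1, -1, -1, -1, -1, -1],
  xyz=[
    [0.002, -0.035, 0],
    [0.004, -0.07, 0],
    [0.006, -0.104, 0],
    [0.012, -0.104, 0],
    [0.02, -0.104, 0],
    [0.026, -0.104, 0],
    [0.031, -0.104, 0],
    [0.031, -0.104, 0],
  ],
  yaw=[0, 0, 0, 0, 0, 0, 0, 0],
)

```text
time_s: 7.92
ee_pos: [546.0, -367.4, 60.0]
ee_rot: [180.0, -0.0, 3.7]
force: [-1.0, 0.2, 0.4]
gripper_width: 0.1
gripper_force: 0.0
```

Request:
send_rows(
  grip=[-1, -1, -1, -1, -1],
  xyz=[
    [0.002, 0, 0],
    [0.004, 0, 0],
    [0.006, 0, 0],
    [0.008, 0, 0],
    [0.008, 0, 0],
  ],
  yaw=[0, 0, 0, 0, 0],
)

```text
time_s: 8.33
ee_pos: [550.7, -368.0, 60.0]
ee_rot: [-179.9, 0.3, 3.7]
force: [-5.9, 0.6, 3.0]
gripper_width: 0.3
gripper_force: 2.5
```

Request:
send_rows(
  grip=[-1, -1, -1, -1, -1, -1, -1, -1],
  xyz=[
    [-0.015, 0, 0],
    [-0.04, 0, 0],
    [-0.04, 0, 0.04],
    [-0.04, 0, 0.08],
    [-0.04, 0, 0.12],
    [-0.04, 0, 0.16],
    [-0.04, 0, 0.2],
    [-0.06, -0.02, 0.22],
  ],
  yaw=[0, 0, 0, 0, 0, 0, 0, 0],
)

```text
time_s: 9.0
ee_pos: [496.6, -387.2, 286.1]
ee_rot: [179.7, -0.5, 3.9]
force: [0.6, -0.6, 1.6]
gripper_width: 0.5
gripper_force: 0.0
```

Request:
send_rows(
  grip=[-1, -1, -1, -1, -1, -1, -1, -1],
  xyz=[
    [-0.03, -0.02, 0],
    [-0.06, -0.035, 0],
    [-0.09, -0.055, 0],
    [-0.12, -0.07, 0],
    [-0.15, -0.09, 0],
    [-0.18, -0.11, 0],
    [-0.21, -0.13, 0],
    [-0.21, -0.13, 0],
  ],
  yaw=[0, 0, 0, 0, 0, 0, 0, 0],
)

```text
time_s: 9.67
ee_pos: [277.5, -521.9, 280.1]
ee_rot: [179.9, 0.2, 3.3]
force: [0.1, -0.4, 0.6]
gripper_width: 0.0
gripper_force: 0.0
```

Run:
```python
from workcell import env, eyes
import cv2,numpy as np
o=[]
for n,(r0,c0,H,W) in(("top",(225,240,60,250)),("scene",(150,220,130,250))):
    f=cv2.cvtColor(eyes.grab_frame(n)["frame"],cv2.COLOR_RGB2BGR)[r0:r0+H,c0:c0+W]
    o.append(cv2.resize(f,None,fx=3.1,fy=3.1,interpolation=cv2.INTER_CUBIC))
cv2.imwrite("pics/c3.png",np.vstack(o)[:600])
```

```text
(no output)
```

View pics/c3.png

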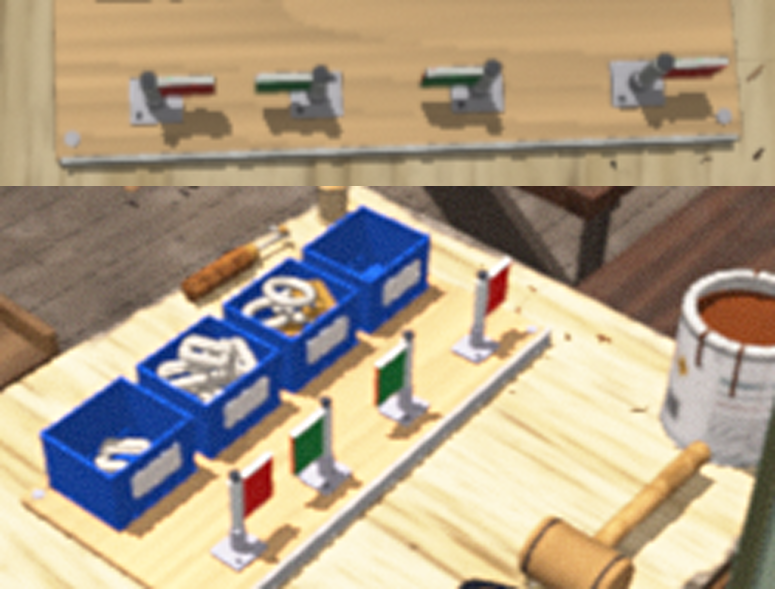

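The crop shows the tags from left to right as red, green, green, red, matching the bins. All four lie along the board, and nothing else has moved.

```bash
python3 -c "
from workcell import env
print(env.job_done())"
```

```text
the job is handed in; nothing more can be done
None
```

The job is handed in: the two full bins show green, the empty bin and the one-buckle bin show red, every tag was pressed against its stop, and the loose things were left alone.

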